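# Secure the tilt crank of a dewar cradle with a linch pin

### The job

Gently push the tilt crank of the dewar cradle fully home on its shaft, until you feel its hub stop against the collar. Then take the linch pin (the one with the wire loop) out of the pin block, feel for the cross hole in the flat shaft end, lower the pin through it from above until its head sits fully down, and swing its sprung loop over the end of the shaft until it snaps shut against the pin. Force nothing: keep every push on the crank, shaft and pin below 30 N, let go at the end, and leave the drive pin, timer, bottle and vial as they stand.

Things in the scene. Friction and masses are not known exactly. Their poses are not given: they have to be found in the camera images.
- cradle: Fixed tipping cradle: grey base 210 x 170 mm, two uprights 133 mm high and a small steel dewar 276 mm high between them. Origin: centre of the base's underside; z up. A steel shaft sticks out of the front upright towards -x, level along x, its axis at y = 0, z = 120 mm. The front upright's bearing ends at x = -97 mm; the shaft's flat end lies beyond it.
- hole_nominal (a point): Nominal centre of the top mouth of the cross hole in the shaft's flat end (cradle x -157, z 127 mm; axes as cradle). The real hole lies up to 12 mm off along x, as the shaft is clamped where it was left: not measured, feel or see it. Flat end: 24 mm wide (y), 14 thick, ends 14 mm past the hole towards -x; hole vertical, right through, 10.2 mm wide, 0.6 mm chamfer.
- crank (a joint): Distance (m) of the dark steel crank from home along the shaft: 0 = against the shaft's collar, grows towards cradle -x, to 0.024. Hub 48 mm across, 28 long, round the shaft; arm hangs down 84 mm, black knob on it ends 32 mm outside the hub face. At home the hub's outer face is 12 mm inward (+x) of the real hole centre; farther out it covers the hole. About 3 N friction; stays put.
- linch_pin: Loose steel pin, upright in the block's front hole. Origin: on its axis, underside of the head, which seats on the flat shaft end; z up. Below: shank 9 mm thick, 30 long, then a 7 mm taper to a 7 mm nose. Head: round collar 16 mm across to z = 14, square grip above. A wire loop is hinged in the collar at z = 7 mm about y and points to -x when open.
- pin_grip (a point): Middle of the linch pin's square grip, 14 x 14 mm (sides along the pin's x and y), 26 mm high: z = 14 to 40 mm above the pin's origin, this point at 27 mm. Take it across y; the loop's wire reaches up to z = 9 mm on both sides, so keep fingertips above that.
- pin_tip (a point): Lower end of the linch pin, on its axis, 37 mm below its origin.
- loop (a joint): Angle (rad) of the wire loop: 0 = open, standing out level along -x of the pin; 1.40 = shut, far bar down beside the shank. Over-centre spring: it holds the loop open below 0.7 rad and snaps it shut by itself above; about 2 N on the far bar carries it past the middle.
- loop_bar (a point): Middle of the loop's far bar, 36 mm from its hinge. Loop of 4 mm steel wire, 38 mm wide outside, so it passes round the shaft's flat end when the pin is seated with the open loop pointing out past the shaft end (pin -x along cradle -x). Push the bar down from above, outside the shaft end.
- pin_block: Fixed grey plastic block 90 x 44 x 46 mm (x, y, z), origin at the centre of its underside. In its top are two 40 mm deep holes: at x = -20 mm (11 mm wide) stands the linch pin, at x = +30 mm the drive pin.
- drive_pin: Bystander: loose plain steel pin with a round knob 19 mm across and no loop, in the block's other hole. Origin: centre of the underside of its knob; the knob is 22 mm high.
- bench_timer: Bystander: loose white bench timer, 42 x 66 x 50 mm, origin at the centre of its underside.
- media_bottle: Bystander: loose brown bottle with a blue cap, 53 mm across, 104 mm high, origin at the centre of its underside.
- oil_vial: Bystander: loose small vial with a white cap, 28 mm across, 57 mm high, origin at the centre of its underside.

How it is judged (in metres and radians):
On the way, in this order (a step that is already met when the one before it is completed fails the run):
1. the crank is pushed home on its shaft (value of joint crank below 0.002 m), for 0.2 s.
2. the linch pin is down through the cross hole, head seated, with the crank still home (value of joint crank below 0.002 m and z of linch_pin in the frame of cradle below 0.13 m and x of linch_pin in the frame of cradle between -0.171 and -0.143 m and y of linch_pin in the frame of cradle between -0.004 and 0.004 m and z of pin_tip in the frame of cradle between 0.08 and 0.094 m and angle between linch_pin's own z axis and vertical below 0.12 rad), for 0.2 s.
3. the loop is snapped shut round the shaft end (all of step 2 and value of joint loop above 1.3 rad), for 0.2 s.
At the end, for the whole second after the job is handed in: Crank within 2 mm of home; linch pin standing in the shaft's cross hole, upright within 0.12 rad, head within 3 mm of fully down, resting on the cradle's shaft; loop shut (over 1.3 rad) round the shaft end; everything released and at rest (all of step 3 and contact force between linch_pin and cradle above 0.05 N and linear speed of linch_pin below 0.02 m/s); the robot touches nothing.
It fails at once if the pin is forced against the shaft or crank with more than 30 N (contact force between linch_pin and cradle above 30 N).
It fails at once if the fingers push the cradle, its shaft or crank with more than 30 N (contact force between the fingers and cradle above 30 N).
It fails at once if a bystander is moved more than 2 cm or tipped over (distance of any of drive_pin, bench_timer, media_bottle, oil_vial from where it was at the start of the episode above 0.02 m or angle between any of drive_pin, bench_timer, media_bottle, oil_vial's own z axis and vertical above 0.4 rad).
It also fails if it takes over 61 s, if anything falls off the work surface, if the arm or the gripper's body presses on something with over 40 N, if the wrist force passes 120 N, or if a joint passes its speed limit or range.

### The arm

A 6-joint arm with a two-finger parallel gripper is mounted at the origin on a cart in front of the work surface, level with it; the furniture and walls round the work are solid. World frame = base frame: x ahead of the robot, y to its left, z up, the work surface at z = 0. Lengths are in mm, angles in rad, forces in N, time in s.
With the tool pointing down it reaches from about 300 to 950 mm from the base axis. Payload 3.1 kg.
Tool frame: the origin (TCP) lies midway between the tips of the shut fingers; the grasp point (between the pads) lies 19 mm behind it; z points along the fingers, y is the line along which they close (so a half turn about z gives the same grasp; the last joint's range is limited). The gripper opens to 85 mm and grips with 20 to 120 N. Pads are 22 mm wide; open, the fingers measure 114 mm over their backs; the gripper's body (76 mm by 85 mm) begins 54 mm behind the grasp point. The pads swing forward as they close: fully open they stand 13 mm farther back than shut.
Start: joints at [-1.3, 0.308, 1.634, -0, 1.2, -0.07], TCP at [208.874, -589.07, 231.272] pointing down, gripper open.
Joint ranges: [-3.06, 3.06], [-0.79, 1.96], [0.05, 2.63], [-1.19, 4.34], [0.05, 2.64], [-2.94, 2.94]. Speed limits (rad/s): [2.79, 2.79, 3.14, 3.14, 3.14, 3.14].

### API

Orientations are given as a unit quaternion [x, y, z, w].
In Python, from bench import robot gives the robot as it stands. The module is installed in compiled form; this text tells all that it offers. Calls block until the motion is done:
- robot.move_pose(position, orientation): joint-space move of the TCP to a pose.
- robot.move_l(position, rate=150, orientation=None, guard=None): straight line of the TCP; orientation=None keeps the orientation; rate is the mean speed in mm/s. With guard (N) it stops when the force on the tool has changed by that much, and returns True; else False.
- robot.move_joints(angles): joint-space move.
- robot.gripper_to(opening, squeeze=None): opening from 0.0 (shut) to 1.0 (fully open); squeeze is the grip in N (None keeps the last); returns when the fingers have stopped.
- robot.wait(seconds).
- robot.solve_ik(position, orientation): joint angles nearest the present ones, or None.
- robot.grab_frame(name): name is "scene" or "top" or "wrist"; returns (picture, depth): 420x560x3 uint8, blue, green, red; 420x560 float32, mm along the optical axis (not along the pixel's ray), 0 where there is no reading.
- robot.get_calibration(name): a dict with "fx", "fy", "cx", "cy" (pixels), "world_from_camera" (4x4, takes a point from camera to world coordinates). Camera axes: x right, y down, z forward; pixel columns grow to the right and rows downward; lengths in mm; the calibration is good to about 2 mm. The wrist camera is an equidistant fisheye: a pixel r from the principal point sees the ray r / f radians off the axis. A picture is of the moment at which its call begins: read the wrist's pose just before it. get_calibration takes no time and is no camera call; for the wrist camera it gives the pose at the moment of the call.
A pose or a line that the arm cannot do raises robot.PlanningError and nothing moves.
- robot.job_done(): hands the job in; it is judged then, once.
Readings, each from a call of its own:
- robot.current_t(): time.
- robot.current_joints(): joint angles.
- robot.current_qd(): joint speeds.
- robot.current_tau(): joint torques, N m.
- robot.current_eef_pos(): TCP position.
- robot.current_tcp_rot(): TCP orientation.
- robot.current_contact_force(): force on the tool from outside, world axes, zero at the start.
- robot.current_moment(): the same for the moment, N m.
- robot.current_width(): opening from 0.0 (shut) to 1.0 (fully open).
- robot.current_grasp_force(): force on a finger pad.
Only numpy, scipy, OpenCV 4.12 (cv2) and the standard library are available. Lean on these libraries where they do the work, as an engineer would, in place of code of your own. Each camera call takes 0.05 s, during which the arm holds its last target. There are 200 camera calls.

## Working session

There is one attempt and no reset: what is moved stays moved. The work goes in short steps, each a Python script; the robot and the scene stay as the last script left them, time stands still between calls to the robot, and variables do not carry over. Pictures are saved under pics/ and viewed, at most 10 in all, crops included, and the job is handed in when it is done.

```bash
mkdir -p pics; python3 - <<'E'
from bench import robot
import cv2,numpy as np
for n in("scene","top"):
    p,d=robot.grab_frame(n);cv2.imwrite(f"pics/{n}.png",p);np.savez(f"{n}.npz",p=p,d=d,**{k:v for k,v in robot.get_calibration(n).items()})
    print(n,robot.get_calibration(n))
a=cv2.imread("pics/scene.png");b=cv2.imread("pics/top.png")
print(robot.current_t(),robot.current_tcp_rot())
E
```

```text
scene {'fx': 406.554717876559, 'fy': 406.554717876559, 'cx': 284.4987661637763, 'cy': 215.5083699562186, 'world_from_camera': array([[-9.84227095e-01, -1.36408909e-01,  1.12648281e-01,
         4.28267660e+02],
       [-1.76401311e-01,  8.04959541e-01, -5.66500410e-01,
         3.06454823e+02],
       [-1.34016054e-02, -5.77436358e-01, -8.16325701e-01,
         7.98227846e+02],
       [ 0.00000000e+00,  0.00000000e+00,  0.00000000e+00,
         1.00000000e+00]])}
top {'fx': 420.88924303251605, 'fy': 420.88924303251605, 'cx': 280.5374367193103, 'cy': 210.86385555538664, 'world_from_camera': array([[-7.56771991e-03, -9.97264847e-01,  7.35224832e-02,
         4.85588167e+02],
       [-9.99971108e-01,  7.59988217e-03,  1.57694198e-04,
        -1.78578718e+02],
       [-7.16025089e-04, -7.35191656e-02, -9.97293547e-01,
         1.03365137e+03],
       [ 0.00000000e+00,  0.00000000e+00,  0.00000000e+00,
         1.00000000e+00]])}
0.1 [ 9.85517845e-01  1.69568373e-01 -1.02153839e-04 -1.06480897e-03]
```

View pics/top.png

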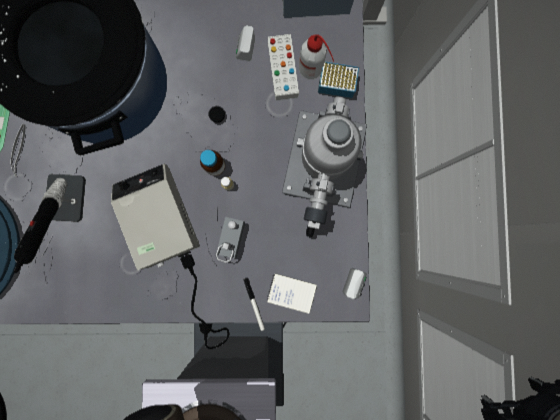

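View pics/scene.png

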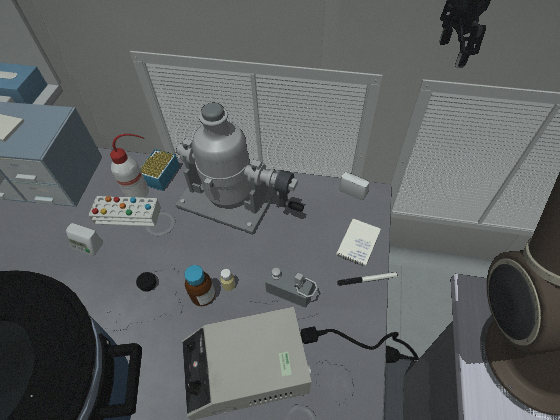

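```bash
cat > h.py <<'E'
import numpy as np,cv2
def load(n):
    z=np.load(n+".npz");return z['p'],z['d'],z
def pt(z,u,v,d):
    c=np.array([(u-z['cx'])/z['fx']*d,(v-z['cy'])/z['fy']*d,d,1.]);return (z['world_from_camera']@c)[:3]
def plane(z,u,v,h):
    T=z['world_from_camera'];r=T[:3,:3]@np.array([(u-z['cx'])/z['fx'],(v-z['cy'])/z['fy'],1.]);o=T[:3,3];return o+r*(h-o[2])/r[2]
def cloud(z):
    d=z['d'];v,u=np.mgrid[:d.shape[0],:d.shape[1]]
    c=np.stack([(u-z['cx'])/z['fx']*d,(v-z['cy'])/z['fy']*d,d,np.ones_like(d)],-1);return (c@z['world_from_camera'].T)[...,:3]
E
python3 - <<'E'
from h import *
p,d,z=load("top");W=cloud(z)
a=cv2.resize(p[90:245,278:373],None,fx=3.8,fy=3.8,interpolation=cv2.INTER_CUBIC)
b=cv2.resize(p[210:272,205:255],None,fx=7,fy=7,interpolation=cv2.INTER_CUBIC)
c=np.zeros((600,800,3),np.uint8);c[:a.shape[0],:a.shape[1]]=a;c[:b.shape[0],400:400+b.shape[1]]=b
cv2.imwrite("pics/crop.png",c)
# shaft region profile per row
for v in range(176,240,3):
    s=[u for u in range(295,340) if W[v,u,2]>100 and W[v,u,2]<160]
    if s:
        q=W[v,s];print(v,s[0],s[-1],q[:,0].mean().round(),((q[0,1]+q[-1,1])/2).round(1),q[:,2].max().round(1))
# block top
m=(abs(W[...,2]-46)<6);m[:, :200]=0;m[:,260:]=0;m[:205]=0;m[275:]=0
q=W[m][:,:2].astype(np.float32);print(len(q),cv2.minAreaRect(q))
m=(W[...,2]>60)&(W[...,2]<110);m[:, :215]=0;m[:,250:]=0;m[:215]=0;m[275:]=0
for v,u in np.argwhere(m): print(v,u,W[v,u].round(0),end=' ')
m=(abs(W[...,2]-10)<6);m[:, :270]=0;m[:,368:]=0;m[:98]=0;m[222:]=0
q=W[m][:,:2].astype(np.float32);print(len(q),cv2.minAreaRect(q),np.median(W[m][:,2]))
E
```

```text
176 318 332 628.0 -276.7 133.6
179 312 328 619.0 -264.7 156.0
182 311 332 612.0 -267.3 156.2
185 310 333 606.0 -267.8 155.7
188 310 332 599.0 -266.2 155.8
191 314 331 594.0 -269.7 143.3
194 314 326 588.0 -264.2 133.6
197 311 325 582.0 -260.0 135.7
200 309 325 575.0 -257.2 140.9
203 312 327 568.0 -263.3 135.7
206 311 323 562.0 -257.5 133.6
209 306 322 555.0 -250.3 145.9
212 305 326 549.0 -253.6 146.1
215 304 326 542.0 -252.7 145.9
218 304 325 536.0 -251.5 145.4
221 309 324 530.0 -255.7 142.7
224 308 319 524.0 -249.4 128.4
227 313 318 517.0 -254.1 130.0
588 ((494.000732421875, -57.204166412353516), (44.47307586669922, 98.12626647949219), 76.7541275024414)
221 230 [534. -62.  65.] 221 231 [534. -64.  68.] 221 232 [535. -66.  63.] 221 233 [535. -68.  61.] 222 229 [532. -60.  66.] 222 230 [532. -62.  70.] 222 231 [532. -64.  65.] 222 232 [532. -67.  69.] 222 233 [532. -69.  65.] 222 234 [532. -71.  64.] 223 228 [530. -57.  67.] 223 229 [530. -60.  68.] 223 230 [530. -62.  69.] 223 231 [530. -65.  68.] 223 232 [530. -67.  71.] 223 233 [530. -69.  67.] 223 234 [530. -71.  69.] 223 235 [530.
[... 1261 characters left out ...]
 245 228 [480. -60.  88.] 245 229 [479. -61.  76.] 246 222 [477. -46.  84.] 246 223 [477. -49.  88.] 246 224 [477. -51.  85.] 246 225 [477. -53.  86.] 246 226 [477. -55.  84.] 246 227 [477. -58.  88.] 246 228 [477. -60.  85.] 246 229 [477. -60.  66.] 247 222 [475. -46.  85.] 247 223 [475. -48.  81.] 247 224 [475. -51.  88.] 247 225 [475. -53.  84.] 247 226 [475. -55.  86.] 247 227 [475. -58.  85.] 247 228 [475. -59.  79.] 248 224 [473. -51.  84.] 248 225 [473. -53.  83.] 248 226 [473. -55.  85.] 248 227 [473. -57.  82.] 248 228 [473. -58.  69.] 249 226 [471. -55.  85.] 1253 ((689.9396362304688, -271.6372985839844), (236.92608642578125, 308.1622314453125), 89.59056854248047) 14.54902375840311
```

View pics/crop.png

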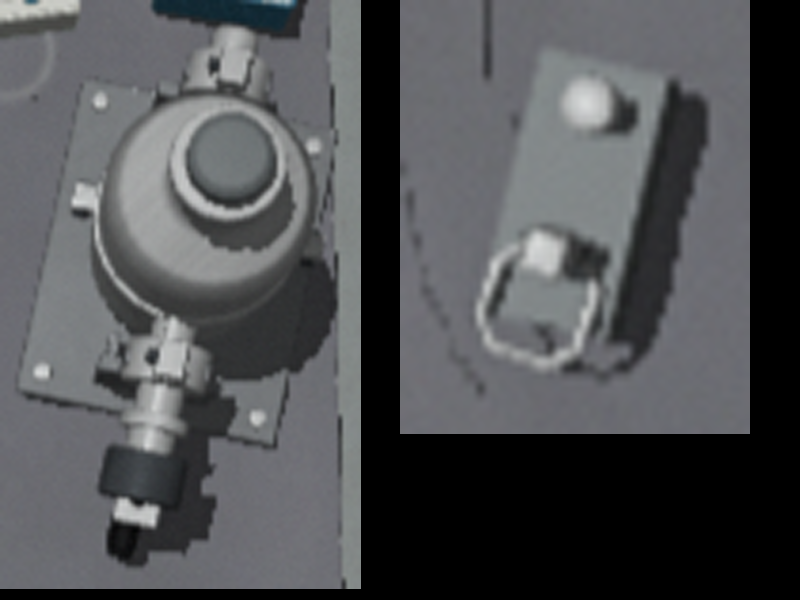

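```bash
cat >> h.py <<'E'
from scipy.spatial.transform import Rotation as R
def down(yaw):  # tool x along world yaw, z down
    return (R.from_euler('z',yaw)*R.from_euler('x',np.pi)).as_quat()
E
python3 - <<'E'
from h import *
from bench import robot
p,d,z=load("top");W=cloud(z)
print(W[195,288],W[203,345,2],W[115,303,2])
f=lambda x,y:plane(z,278+(x+.5)/3.8-.5,90+(y+.5)/3.8-.5,12)
bl,br,tl=f(20,388),f(275,443),f(83,82)
print(bl,br,tl,np.linalg.norm(bl-br),np.linalg.norm(bl-tl))
yw=np.arctan2((tl-bl)[1],(tl-bl)[0]);y2=np.arctan2(-(br-bl)[0]*-1,-(br-bl)[1]);print(yw,y2)
# hub points centre -> axis
yaw=-.207;c=(br+tl)/2;print("centre",c)
u=np.array([np.cos(yaw),np.sin(yaw)]);
print("nominal hole",c[:2]-157*u)
h=c[:2]-157*u
robot.gripper_to(0.)
robot.move_pose([h[0]-30,h[1],260],down(yaw))
cal=robot.get_calibration("wrist");p,d=robot.grab_frame("wrist")
np.savez("w1.npz",p=p,d=d,**cal);cv2.imwrite("pics/w1.png",p)
print(cal,robot.current_eef_pos(),robot.current_t(),robot.current_joints())
E
```

```text
[ 6.00954778e+02 -1.97143900e+02 -2.26618266e-01] 15.39653679588389 22.08046572799674
[ 607.69841446 -184.52827398   12.        ] [ 570.9813735  -347.68464908   12.        ] [ 808.06365513 -227.19611682   12.        ] 167.2367897113153 204.85793731154544
-0.20981622071640094 -0.22135444149981318
centre [ 689.52251432 -287.44038295   12.        ]
nominal hole [ 535.87416722 -255.17297782]
{'fx': 325.19226210127806, 'fy': 325.19226210127806, 'cx': 286.137108047465, 'cy': 209.43223874857858, 'world_from_camera': array([[-2.04124089e-01, -9.30642028e-01, -3.03708366e-01,
         5.82182797e+02],
       [-9.78944959e-01,  1.94163244e-01,  6.29873079e-02,
        -2.71935200e+02],
       [ 3.50365773e-04,  3.10171001e-01, -9.50680718e-01,
         4.01211210e+02],
       [ 0.00000000e+00,  0.00000000e+00,  0.00000000e+00,
         1.00000000e+00]])} [ 505.51287867 -256.04813681  259.93674936] 2.5583 [-5.45475249e-01  1.70431854e-01  1.74449288e+00 -3.95747730e-04
  1.22667767e+00  1.23350106e+00]
```

View pics/w1.png

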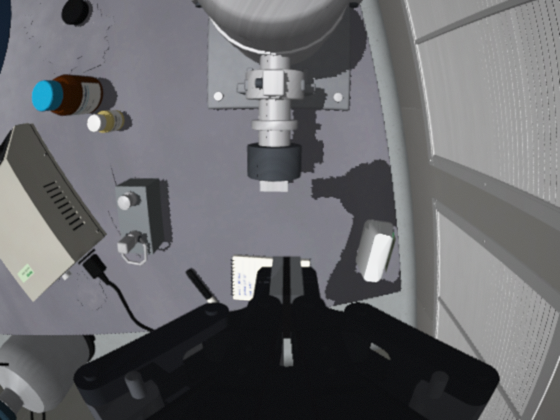

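```bash
cat >> h.py <<'E'
def fray(z,u,v):
    x=(u-z['cx'])/z['fx'];y=(v-z['cy'])/z['fy'];t=np.hypot(x,y);k=np.sinc(t/np.pi)
    return z['world_from_camera'][:3,:3]@np.array([x*k,y*k,np.cos(t)])
def fplane(z,u,v,h):
    o=z['world_from_camera'][:3,3];r=fray(z,u,v);return o+r*(h-o[2])/r[2]
E
python3 - <<'E'
from h import *
p,d,z=load("w1")
a=cv2.resize(p[60:205,205:355],None,fx=4,fy=4,interpolation=cv2.INTER_CUBIC)
b=cv2.resize(p[170:275,100:170],None,fx=2.8,fy=2.8,interpolation=cv2.INTER_CUBIC)
c=np.zeros((600,800,3),np.uint8);c[:580,:600]=a;c[:b.shape[0],602:602+b.shape[1]]=b
cv2.imwrite("pics/c2.png",c)
for n,u,v,h in[("end L",260,191,127),("end R",288,191,127),("hubL",248,180,132),("hubR",300,180,132),("bl",208,109,10),("br",350,109,10)]: print(n,fplane(z,u,v,h).round(1))
E
```

```text
end L [ 515.8 -234.9  127. ]
end R [ 510.8 -258.8  127. ]
hubL [ 528.6 -227.7  132. ]
hubR [ 519.5 -271.   132. ]
bl [ 601.2 -179.8   10. ]
br [ 565.5 -346.8   10. ]
```

View pics/c2.png

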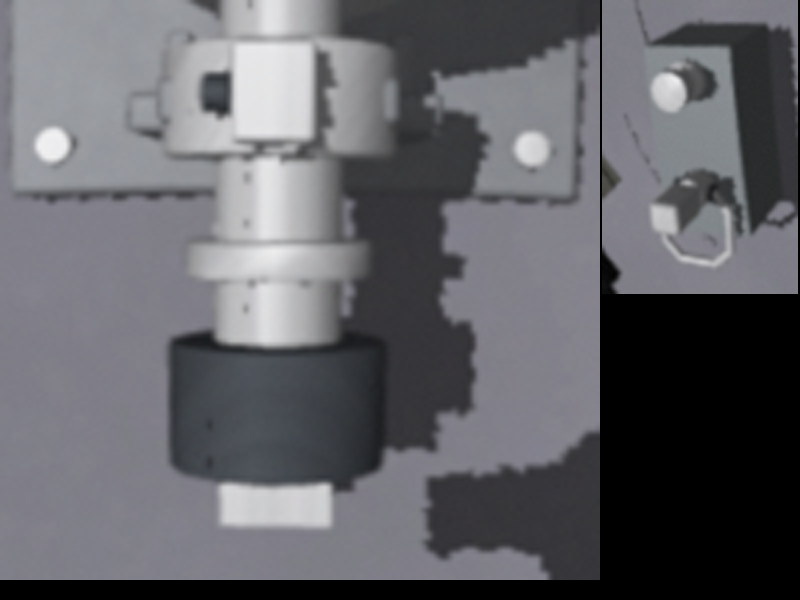

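```bash
cat >> h.py <<'E'
YAW=-.209;U=np.array([np.cos(YAW),np.sin(YAW),0]);V=np.array([-U[1],U[0],0])
END=np.array([513.3,-246.9,0])
Z=np.array([0,0,1.])
E
python3 - <<'E'
from h import *
from bench import robot
q=down(YAW)
s=END-26*U
robot.move_pose(s+170*Z,q);print(robot.move_l(s+132.5*Z,rate=80,guard=8))
robot.wait(.1);f0=robot.current_contact_force()
g=robot.move_l(END+26*U+132.5*Z,rate=18,guard=12)
e=robot.current_eef_pos();print(g,e,((e-END)@U),(e-END)@V,robot.current_contact_force()-f0,robot.current_t())
robot.wait(.3)
print(robot.current_contact_force()-f0)
robot.move_l(e-12*U,rate=80);robot.move_l(e-40*U+80*Z,rate=150)
b=e-95*U;b[2]=230
robot.move_pose(b,q)
cal=robot.get_calibration("wrist");p,d=robot.grab_frame("wrist")
np.savez("w2.npz",p=p,d=d,**cal)
T=cal["world_from_camera"]
ctr=END+14*U+127*Z
def proj(P):
    c=T[:3,:3].T@(P-T[:3,3]);t=np.arctan2(np.hypot(*c[:2]),c[2]);k=t/np.hypot(*c[:2]);return cal['cx']+cal['fx']*c[0]*k,cal['cy']+cal['fy']*c[1]*k
u,v=map(int,proj(ctr));print(u,v)
u0,v0=u-35,max(v-30,0);cv2.imwrite("pics/w2.png",cv2.resize(p[v0:v0+60,u0:u0+70],None,fx=8,fy=8,interpolation=cv2.INTER_CUBIC));print(u0,v0,robot.current_t())
E
```

```text
False
True [ 528.51233063 -250.13123043  131.80045725] 15.551714754522791 -0.004634046048445162 [ 1.40223855  0.47362514 -1.1800899 ] 5.8833
[ 1.63664527  0.71701068 -0.88951869]
286 84
251 54 7.5667
```

View pics/w2.png

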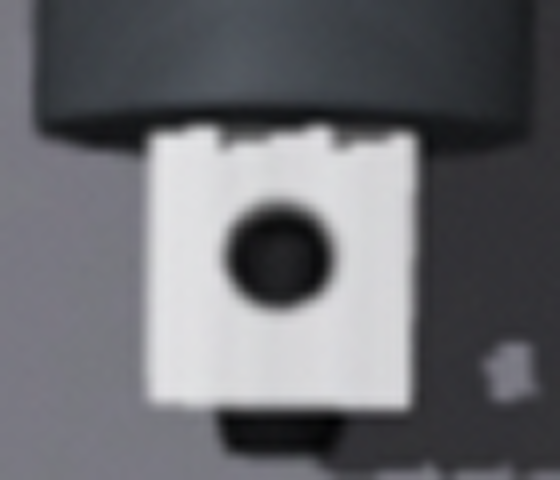

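```bash
python3 - <<'E'
from h import *
from bench import robot
_,_,z2=load("w2");print("hole",fplane(z2,285.4,85.4,127), "end",fplane(z2,251+281/8,54+406/8,127))
_,_,z1=load("w1");_,_,zt=load("top")
a=fplane(z1,121.8,248.6,86);b=plane(zt,225.7,244.9,86);print(a,b)
# hover so the pin is near the camera axis foot
y=-.245;u=np.array([np.cos(y),np.sin(y),0]);P=(a+b)/2
robot.gripper_to(.6)
robot.move_pose(P-75*u+np.array([0,0,230-86]),down(y))
cal=robot.get_calibration("wrist");p,d=robot.grab_frame("wrist");np.savez("w3.npz",p=p,d=d,**cal)
cal=robot.get_calibration("wrist");T=cal["world_from_camera"]
c=T[:3,:3].T@(P-T[:3,3]);t=np.arctan2(np.hypot(*c[:2]),c[2]);k=t/np.hypot(*c[:2]);uu,vv=int(cal['cx']+cal['fx']*c[0]*k),int(cal['cy']+cal['fy']*c[1]*k)
u0,v0=uu-50,max(0,vv-40);cv2.imwrite("pics/w3.png",cv2.resize(p[v0:v0+85,u0:u0+100],None,fx=7,fy=7,interpolation=cv2.INTER_CUBIC));print(u0,v0,robot.current_t())
E
```

```text
hole [ 526.84319983 -248.92526893  127.        ] end [ 512.55321743 -246.45719114  127.        ]
[473.54489344 -52.4926517   86.        ] [479.79013668 -54.77088455  86.        ]
235 72 8.9667
```

View pics/w3.png

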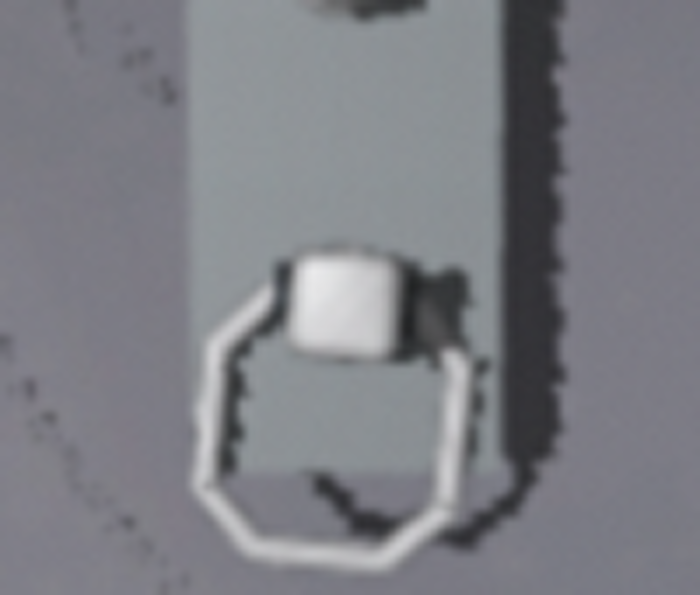

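```bash
python3 - <<'E'
from h import *
_,_,z=load("w3")
f=lambda x,y,h:fplane(z,235+(x+.5)/7-.5,72+(y+.5)/7-.5,h)
g=f(347,304,86);b=f(315,555,53)
print("grip",g,"bar",b)
for A,B in[((250,548),(380,562)),]:
    w=f(*B,53)-f(*A,53);print(np.arctan2(w[0],-w[1]))
for A,B in[((208,345),(205,480)),((460,350),(447,510))]:
    w=f(*A,53)-f(*B,53);print(np.arctan2(w[1],w[0]))
w=g-b;print(np.arctan2(w[1],w[0]),np.hypot(*w[:2]))
for A,B in[((302,256),(291,345)),((398,262),(389,354)),]:
    w=f(*A,86)-f(*B,86);print('g',np.arctan2(w[1],w[0]))
for A,B in[((302,256),(398,262)),((291,345),(389,354)),]:
    w=f(*B,86)-f(*A,86);print('g',np.arctan2(w[0],-w[1]))
l,r,t,bt=f(190,200,46),f(502,200,46),f(300,473,46),f(203,473,46);print(np.linalg.norm(l-r),l,r,t)
E
```

```text
grip [474.21344568 -51.72431156  86.        ] bar [440.23416674 -38.4718642   53.        ]
-0.35368573628884314
-0.2745709244990571
-0.316200394785029
-0.3718695758084626 36.47216415907446
g -0.36699999535155214
g -0.33678541740966694
g -0.3067707453253488
g -0.3368118579411478
43.90091503020155 [493.31457461 -33.46870347  46.        ] [482.71699653 -76.07130526  46.        ] [451.41595266 -38.93303614  46.        ]
```

```bash
python3 - <<'E'
from h import *
from bench import robot
P=np.array([474.2,-51.8,0]);q=down(-.345)
robot.gripper_to(.5)
robot.move_pose(P+110*Z,q)
print(robot.move_l(P+64*Z,rate=70,guard=8),robot.current_eef_pos())
robot.gripper_to(0.,60);robot.wait(.2)
print(robot.current_width()*85,robot.current_grasp_force(),robot.current_contact_force())
print(robot.move_l(P+140*Z,rate=100,guard=20),robot.current_eef_pos(),robot.current_width()*85,robot.current_contact_force())
H=np.array([526.9,-249.1,0])
robot.move_l(P+215*Z,rate=200)
robot.move_pose(H+215*Z,down(YAW))
robot.move_l(H+(127+37+18+12)*Z,rate=80);robot.wait(.2)
cal=robot.get_calibration("wrist");p,d=robot.grab_frame("wrist");np.savez("w4.npz",p=p,d=d,**cal)
cv2.imwrite("pics/w4.png",p[150:420,140:420]);print(robot.current_t(),robot.current_eef_pos())
E
```

```text
False [474.33776617 -51.84075189  63.91725778]
12.48612297919588 59.135355949401855 [-0.13155846 -0.71621529  5.18953492]
False [473.35889015 -51.61597335 139.26889292] 12.349587619903645 [-0.40902078  0.59415166 -0.74564625]
14.1417 [ 527.23783828 -249.24067451  194.5299743 ]
```

View pics/w4.png

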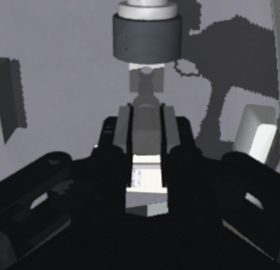

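```bash
cat > ins.py <<'E'
from h import *
from bench import robot
H=np.array([526.9,-249.1,0])
f0=robot.current_contact_force()
def st(): return robot.current_eef_pos().round(2),(robot.current_contact_force()-f0).round(2),round(robot.current_t(),2)
offs=[(0,0),(1.5,0),(-1.5,0),(0,1.5),(0,-1.5),(3,0),(-3,0),(1.5,1.5),(-1.5,1.5),(1.5,-1.5),(-1.5,-1.5)]
for a,b in offs:
    h=H+a*U+b*V
    robot.move_l(h+190*Z,rate=60);robot.wait(.1);f0=robot.current_contact_force()
    g=robot.move_l(h+143*Z,rate=22,guard=5)
    print(a,b,g,*st())
    if robot.current_eef_pos()[2]<165: break
E
python3 ins.py
```

```text
0 0 True [ 527.06 -249.19  145.55] [-0.85  0.77  5.67] 16.32
```

```bash
cat > fin.py <<'E'
from h import *
from bench import robot
H=np.array([527.,-249.2,0]);q=down(YAW)
robot.gripper_to(.45);e=robot.current_eef_pos()
robot.move_l(e+60*Z,rate=100)
robot.gripper_to(0.)
s=H-33*U
robot.move_pose(s+200*Z,q);robot.move_l(s+150*Z,rate=120);robot.wait(.1);f0=robot.current_contact_force()
for zz in (130,122,114,105):
    g=robot.move_l(s+zz*Z,rate=25,guard=10);print(zz,g,robot.current_eef_pos().round(1),(robot.current_contact_force()-f0).round(2))
    if g: break
robot.move_l(s+200*Z,rate=120)
b=H-105*U+230*Z;robot.move_pose(b,q)
cal=robot.get_calibration("wrist");p,d=robot.grab_frame("wrist");np.savez("w5.npz",p=p,d=d,**cal)
cv2.imwrite("pics/w5.png",cv2.resize(p[45:145,225:345],None,fx=6,fy=6,interpolation=cv2.INTER_CUBIC));print(robot.current_t())
E
python3 fin.py
```

```text
130 False [ 494.6 -242.3  130.1] [-1.18  0.1   1.47]
122 False [ 495.  -242.5  122. ] [ 0.73 -0.6   2.61]
114 False [ 493.9 -242.   113.3] [-0.37 -0.43  1.43]
105 False [ 494.4 -242.1  104.6] [-1.22 -0.26  1.  ]
22.5917
```

View pics/w5.png

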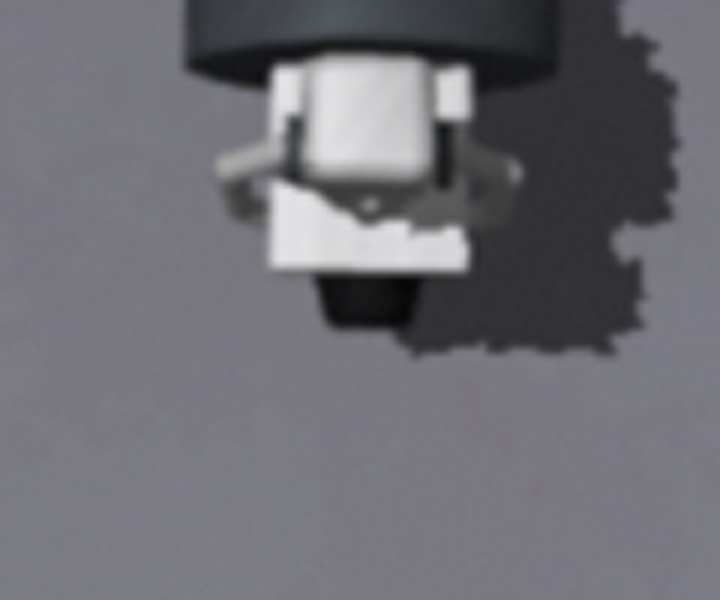

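The picture shows the head on the flat at crop (370,130), with the loop swung down on both sides at (240,180) and (500,190). The far bar is hidden under the shaft. I'll check the head height from depth, then hand in.

```bash
python3 - <<'E'
from h import *
from bench import robot
_,_,z=load("w5")
def h(x,y):
    u,v=225+x/6,45+y/6;d=np.median(z['d'][int(v)-1:int(v)+2,int(u)-1:int(u)+2])
    x=(u-z['cx'])/z['fx'];y=(v-z['cy'])/z['fy'];t=np.hypot(x,y);k=np.sinc(t/np.pi);r=np.array([x*k,y*k,np.cos(t)])
    return (z['world_from_camera'][:3,:3]@(r/r[2]*d)+z['world_from_camera'][:3,3]).round(1)
a,b=h(370,110),h(310,245);print(a,b)
if 36.5<a[2]-b[2]<43: robot.job_done();print("handed in")
E
```

```text
[ 527.1 -249.5  165.2] [ 517.1 -239.9  125.9]
the job is handed in; nothing more can be done
handed in
```

The crank is home, the linch pin is seated through the cross hole (head height measured within 1 mm of fully down), and the loop is shut round the shaft end. The gripper is clear of everything, and I handed the job in at about 23 s; no verdict came back.

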